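# Refit the strainer of the clay trap and set its drain valve

## Task

Take the perforated strainer plate out of its wooden draining block and slide it edgewise, fully home, into the slot of the clay trap. Then turn the trap's wheel valve clockwise until it is closed against its stop, back it off exactly two full turns anticlockwise, and finish while still gripping the wheel's crank handle, holding it still. Do not disturb the pots and tools standing around.

Things in the scene. Friction and masses are not known exactly. Their poses are not given: they have to be found in the camera images.
- screen_grip (a point): Centre of the wooden grip tab of the strainer plate (loose, 0.15 to 0.3 kg). The plate is a perforated steel sheet 90 mm wide (its x), 4 mm thick (its y), 80 mm tall; on its top edge stands the tab, 40 mm wide (x), 14 mm thick (y), 45 mm tall (z). This point is half-way up the tab, 102.5 mm above the plate's lower edge and 22.5 mm below the tab's top. z is up along the plate. The plate is the same both ways round. It starts upright in the draining block.
- stand: Wooden draining block, fixed: 120 x 56 mm, 45 mm high. Its slot runs along its x (95 mm long, 6.4 mm wide, 37 mm deep, floor 8 mm above the table) and holds the plate at the start. Origin: centre of its underside.
- slot_mouth (a point): Centre of the mouth of the slot in the top of the clay trap's grey strainer box (fixed; box 130 x 100 mm, 87 mm high; this point is 87 mm above the table). The slot runs along this point's x (95 mm long); along y it is 7 mm wide, flared to 21 mm over the top 7 mm. z is up. Its floor lies 75 mm below the mouth: with the plate home the tab's centre is 27.5 mm above this point. The valve stands on the box's -y side, its wheel's axis 200 mm away.
- wheel_axis (a point): Centre of the valve's dark three-spoked handwheel, on its vertical axis, level with the rim, 110 mm above the table. Rim radius 55 mm (bar 12 mm thick). The axis is upright and does not rise.
- valve (a joint): Turn of the handwheel in rad: 0 = closed, against a hard stop; it grows as the wheel turns anticlockwise seen from above (opening), 6.283 a turn, up to 22. It stays where it is left; turning it takes about 1 to 2 N at the crank handle. It starts open between 2.6 and 7 rad. At 0 the crank handle lies from the axis towards the +x of slot_mouth.
- crank: Black upright crank handle on the wheel's rim, a cylinder 24 mm across and 56 mm tall, 55 mm from the wheel's axis; it spins freely on its pin, so a gripper that holds it need not turn as it is led round the circle; it can slip out sideways from a light grip, so grip it firmly (about 40 N). Origin: its centre, 146 mm above the table; its foot is 118 mm, its top 174 mm above the table; z is up.
- mug: Bystander, loose: terracotta mug, 80 mm wide, 90 mm high. Origin: under its middle, at table level.
- jar: Bystander, loose: clear jar with a steel lid, 68 mm wide, 95 mm high. Origin: under its middle, at table level.
- vase: Bystander, loose: round white vase, 120 mm wide, 135 mm high. Origin: under its middle, at table level.
- bowl: Bystander, loose: unglazed bowl, 130 mm wide, 55 mm high. Origin: under its middle, at table level.
- dish: Bystander, loose: green plate, 150 mm wide, 18 mm high. Origin: under its middle, at table level.
- brush: Bystander, loose: glaze brush lying on the table, 180 mm long, 42 mm wide, 20 mm high. Origin: at its middle, at table level.
Mind the look-alikes: they are no part of the job. Leave any orange look-alike of the part that bears screen_grip alone.

How it is judged:
By the outcome, as a careful person would: the job done as asked, in the order asked, and still so for the second after the job is handed in, while the arm keeps its last pose, push and grip.
It also fails if it takes over 72 s, if anything falls off the work surface, if the arm or the gripper's body presses on something with over 40 N, if the wrist force passes 120 N, or if a joint passes its speed limit or range.

## Robot

A 6-joint arm with a two-finger parallel gripper is mounted at the origin on the work surface. World frame = base frame: x ahead of the robot, y to its left, z up, the work surface at z = 0. Lengths are in m, angles in rad, forces in N, time in s.
With the tool pointing down it reaches from about 0.35 to 0.975 m from the base axis. Payload 4.9 kg.
Tool frame: the origin (TCP) lies midway between the tips of the shut fingers; the grasp point (between the pads) lies 19 mm behind it; z points along the fingers, y is the direction in which the jaws open and shut (so a half turn about z gives the same grasp; the last joint's range is limited). The gripper opens to 85 mm and grips with 20 to 120 N. Pads are 22 mm wide; open, the fingers measure 114 mm over their backs; the gripper's body (76 mm by 85 mm) begins 54 mm behind the grasp point. The pads swing forward as they close: fully open they stand 13 mm farther back than shut.
Start: joints at [1.179, 0.053, 1.613, -0, 1.476, -0.119], TCP at [0.168, 0.602, 0.202] pointing down, gripper open.
Joint ranges: [-3.01, 3.01], [-1.01, 2.22], [0.06, 2.58], [-1.02, 4.17], [0.09, 2.62], [-3.14, 3.14]. Speed limits (rad/s): [2.57, 2.57, 3.14, 3.14, 3.14, 3.14].

## Interface

Orientations are given as a unit quaternion [w, x, y, z].
In Python, from plant import state, grab_frame, camera_params, job_done, boxes_of gives the robot as it stands.
- The arm moves only by the tool step_arm, never from a script. Its argument "steps" is a list of rows, each a list of 4 numbers: the shift along the tool's x, y, z in mm, then the turn about the tool's z in degrees. A call has 1 to 8 rows; each row shifts and turns the pose as measured when the row begins, along the tool's axes as they then stand; what a row does not reach is not made up. A row lasts 1/10 s, in which the tool goes at most 50 mm and 8.59 degrees, less where a joint would pass 70% of its speed; a pose out of reach is approached as far as the arm can. A call is refused whole if a number of a shift passes 50 or a number of a turn 8.59, either way. A call with a gripper value outside its range is refused whole. "claw" is the opening in per cent of the stroke, from 0 (shut) to 100 (fully open), set as the call begins (left out, the last holds). The fingers move at their own pace and stop on an object; the grip force is fixed at half the most. Time passes only in rows, so rows that do not move let the fingers close. It gives the time, the measured TCP pose, the force and the opening at its end, in the units of the state.
- state(): the state, without advancing time (a new reading comes with each control period).
- grab_frame(name): name is "side" or "top"; returns (picture, depth): 480x640x3 uint8, red, green, blue; 480x640 float32, m along the optical axis (not along the pixel's ray), 0 where there is no reading.
- camera_params(name): a dict with "mtx" (3x3 intrinsics, pixels), "k1" (the pictures are not rectified: a ray, as slopes to the right and down, at radius r is drawn at 1 + k1 r^2 times it, then the intrinsics apply), "extrinsics" (4x4, takes a point from camera to world coordinates). Camera axes: x right, y down, z forward; pixel columns grow to the right and rows downward; lengths in m; the calibration is good to about 2 mm. A picture is of the moment at which its call begins. camera_params takes no time and is no camera call.
- job_done(): hands the job in, once; it reports no verdict.
Trained networks look in the newest picture that a camera, given by its name, has taken for a name from the list of things; names that differ only in an ending like _2 or _b are one class to them, and where a whole thing is asked for, a point or a joint stands for the part that bears it (a point fixed in the world has none). Each returns a list of dicts, best first, with "p" (0 to 1); they miss things now and then, are a little off and sometimes report something else, mostly with a low value. They report only what shows in the picture. A call takes as long as a camera call. They do not tell look-alikes from the thing itself.
- boxes_of(camera, label): "box" ([left, top, width, height] in pixels, round what is visible of it).
The state is a dict: "time": time; "joint_pos": joint angles; "joint_vel": joint speeds; "joint_efforts": joint torques, N m; "tool_pos": TCP position; "tool_rot": TCP orientation; "contact_force": force on the tool from outside, world axes, zero at the start; "ft_torque": the same for the moment, N m; "gripper_width": opening from 0.0 (shut) to 1.0 (fully open).
Only numpy, scipy, OpenCV 4.12 (cv2) and the standard library are available. Lean on these libraries where they do the work, as an engineer would, in place of code of your own. Each camera call takes 0.05 s, during which the arm holds its last target. There are 200 camera calls.

## Working session

There is one attempt and no reset: what is moved stays moved. The work goes in short steps, Python scripts to look and compute and a tool call to move; the robot and the scene stay as the last step left them, time stands still between calls to the robot, and variables do not carry over. Pictures are saved under pics/ and viewed, about 8 in all and at most 12, crops included, and the job is handed in when it is done.

Besides the shell and the picture viewer there is one more tool, called after "Call:" by a JSON object that holds its "method" and its "body", one argument or row to a line. step_arm: Moves the arm, as the interface text tells. Its arguments: {"type":"object","properties":{"steps":{"type":"array"},"claw":{"type":"number"}},"required":["steps"]}

```bash
mkdir -p pics; cat > h.py <<'E'
import numpy as np, cv2
from plant import state, grab_frame, camera_params, job_done, boxes_of
def rays(cam,uv):
    p=camera_params(cam);K=np.array(p["mtx"],float);uv=np.atleast_2d(uv).astype(float)
    return cv2.undistortPoints(uv.reshape(-1,1,2),K,np.array([p["k1"],0,0,0,0.])).reshape(-1,2)
def world(cam,uv,d):
    T=np.array(camera_params(cam)["extrinsics"]);n=rays(cam,uv);d=np.broadcast_to(d,len(n))
    return (np.c_[n*d[:,None],d])@T[:3,:3].T+T[:3,3]
def onplane(cam,uv,z):
    T=np.array(camera_params(cam)["extrinsics"]);n=rays(cam,uv)
    r=np.c_[n,np.ones(len(n))]@T[:3,:3].T
    return T[:3,3]+r*((z-T[2,3])/r[:,2])[:,None]
def cloud(cam,depth):
    v,u=np.mgrid[:480,:640];P=world(cam,np.c_[u.ravel(),v.ravel()],depth.ravel()).reshape(480,640,3)
    P[depth<=0]=np.nan;return P
def save(cam,name):
    im,d=grab_frame(cam);cv2.imwrite(f"pics/{name}.png",im[:,:,::-1]);np.savez(f"{name}.npz",im=im,d=d);return im,d
E
python3 - <<'E'
from h import *
for c in("side","top"):
    save(c,c+"0");p=camera_params(c);print(c,p["k1"],np.round(p["mtx"],1).tolist(),np.round(p["extrinsics"],3).tolist())
    for l in("screen_grip","stand","slot_mouth","wheel_axis","crank","mug","jar","vase","bowl","dish","brush"):
        print(l,[(round(b["p"],2),np.round(b["box"]).tolist()) for b in boxes_of(c,l)[:4]])
print(state())
E
```

```text
side 0.008411810979890716 [[503.0, 0.0, 321.7], [0.0, 503.0, 235.2], [0.0, 0.0, 1.0]] [[0.824, -0.405, 0.395, 0.107], [-0.566, -0.577, 0.588, -0.63], [-0.01, -0.709, -0.705, 0.869], [0.0, 0.0, 0.0, 1.0]]
screen_grip [(0.97, [164.0, 155.0, 39.0, 44.0]), (0.76, [214.0, 136.0, 34.0, 40.0])]
stand [(0.7, [220.0, 178.0, 50.0, 37.0])]
slot_mouth [(0.55, [271.0, 193.0, 104.0, 133.0])]
wheel_axis [(0.75, [274.0, 192.0, 103.0, 134.0])]
crank [(0.81, [311.0, 238.0, 12.0, 28.0])]
mug [(0.9, [254.0, 258.0, 39.0, 58.0])]
jar [(0.92, [318.0, 376.0, 41.0, 64.0]), (0.42, [416.0, 416.0, 28.0, 61.0])]
vase [(0.83, [467.0, 331.0, 71.0, 75.0])]
bowl [(0.56, [288.0, 146.0, 49.0, 36.0])]
dish [(0.7, [402.0, 237.0, 68.0, 48.0])]
brush [(0.73, [271.0, 192.0, 104.0, 133.0])]
top -0.00885118916650523 [[504.6, 0.0, 318.6], [0.0, 504.6, 242.7], [0.0, 0.0, 1.0]] [[0.024, -0.989, 0.146, 0.377], [-1.0, -0.022, 0.015, -0.021], [-0.012, -0.146, -0.989, 1.213], [0.0, 0.0, 0.0, 1.0]]
screen_grip [(0.76, [112.0, 227.0, 35.0, 41.0]), (0.73, [107.0, 291.0, 32.0, 36.0]), (0.61, [169.0, 236.0, 15.0, 41.0])]
stand [(0.97, [
[... 522 characters left out ...]
0])]
{'time': 1.2, 'joint_pos': array([ 1.17902901e+00,  5.26831648e-02,  1.61291196e+00,  1.22852413e-05,
        1.47600575e+00, -1.18974652e-01]), 'joint_vel': array([-0.00175772,  0.00032242,  0.00040193, -0.00015079,  0.0004296 ,
       -0.00150217]), 'joint_efforts': array([-2.57482434e-04, -3.93670464e+01, -3.70463347e+01, -7.40661335e-05,
        3.46513852e-04,  6.15143153e-05]), 'tool_pos': array([0.16835966, 0.60187086, 0.20150687]), 'tool_rot': array([-6.95453565e-06,  1.35974381e-01,  9.90712354e-01, -2.43050115e-06]), 'contact_force': array([-0.36586169, -0.33510354,  0.03039188]), 'ft_torque': array([-0.01999391, -0.05180353, -0.04271936]), 'gripper_width': 0.9962037039162508}
```

View pics/side0.png

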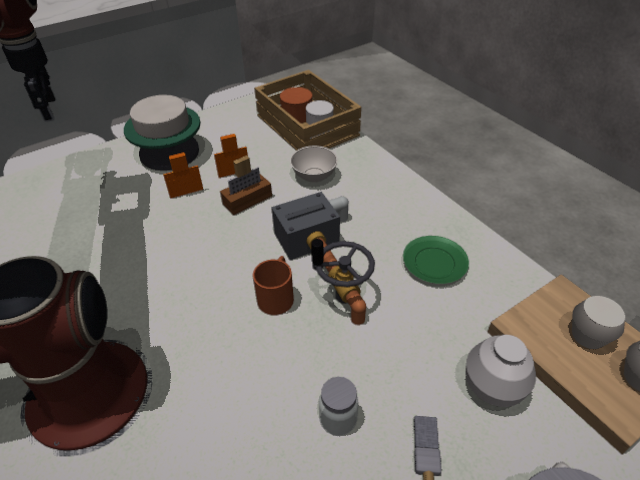

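View pics/top0.png

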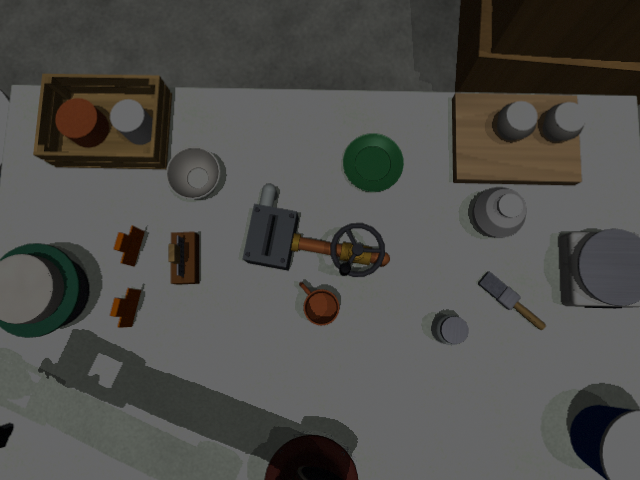

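Candidates for the plate: two orange look-alikes (side (183,178) and (231,157); top (130,245) and (125,305)), and the steel perforated plate with a wooden tab in the block (side (245,180), top (180,256)). By the description I choose the last one. I'll check it in a crop and measure everything.

```bash
python3 - <<'E'
from h import *
t=np.load("top0.npz");s=np.load("side0.npz")
PT=cloud("top",t["d"]);PS=cloud("side",s["d"])
np.set_printoptions(precision=4,suppress=True)
def sel(P,r,z0,z1):
    x0,x1,y0,y1=r;Q=P[y0:y1,x0:x1].reshape(-1,3);return Q[(Q[:,2]>z0)&(Q[:,2]<z1)]
def rect(n,Q):
    if len(Q)<5: print(n,len(Q));return
    (c,sz,a)=cv2.minAreaRect(Q[:,:2].astype(np.float32));print(n,len(Q),np.array(c),np.array(sz),round(a,1),"zmed",np.median(Q[:,2]).round(4))
print("table z",np.nanmedian(PT[300:400,380:420,2]),np.nanmedian(PS[400:450,200:280,2]))
rect("stand T",sel(PT,(160,210,222,295),.036,.053)); rect("stand S",sel(PS,(215,280,150,220),.036,.053))
rect("tab T",sel(PT,(155,205,222,290),.115,.145)); rect("tab S",sel(PS,(215,280,140,220),.1,.145))
rect("plate S",sel(PS,(215,280,140,220),.055,.085))
rect("box T",sel(PT,(235,310,190,280),.08,.095)); rect("box S",sel(PS,(265,350,185,265),.08,.095))
for n,P,r in(("wheel T",PT,(322,395,212,285)),("wheel S",PS,(305,380,235,300))):
    Q=sel(P,r,.1,.122);rect(n,Q)
    c,rad=cv2.minEnclosingCircle(Q[:,:2].astype(np.float32));print(c,rad)
rect("crank T",sel(PT,(322,395,212,285),.16,.185));rect("crank S",sel(PS,(300,335,225,275),.125,.185))
a=cv2.resize(s["im"][130:330,150:390],None,fx=3,fy=3,interpolation=cv2.INTER_CUBIC)
b=cv2.resize(t["im"][180:300,160:400],None,fx=3,fy=3,interpolation=cv2.INTER_CUBIC)
a=cv2.resize(a,(480,400));b=cv2.resize(b,(800,400))[:, :]
cv2.imwrite("pics/crop1.png",cv2.convertScaleAbs(cv2.resize(s["im"][130:280,160:360],(800,600),interpolation=cv2.INTER_CUBIC)[:,:,::-1],alpha=1.6))
cv2.imwrite("pics/crop2.png",cv2.convertScaleAbs(cv2.resize(t["im"][170:290,160:400],(800,400),interpolation=cv2.INTER_CUBIC)[:,:,::-1],alpha=2))
for n,r,z in(("mug",(290,345,275,330),.02),("bowl",(160,225,145,205),.02)): rect(n,sel(PT,r,z,.12))
E
```

```text
table z 0.0006760608110878419 0.0009407011901855222
stand T 913 [0.5083 0.3144] [0.1207 0.0576] 2.7 zmed 0.0459
stand S 712 [0.5055 0.3057] [0.1226 0.2784] 1.6 zmed 0.0459
tab T 168 [0.5082 0.3148] [0.0401 0.0153] 4.4 zmed 0.1332
tab S 336 [0.5169 0.3721] [0.146  0.0414] 79.1 zmed 0.1167
plate S 631 [0.4989 0.2865] [0.3129 0.0894] 78.2 zmed 0.0699
box T 2386 [0.559  0.1085] [0.1013 0.1308] 80.7 zmed 0.0878
box S 1831 [0.5298 0.0699] [0.2379 0.1585] 55.6 zmed 0.0879
wheel T 1043 [ 0.526  -0.0889] [0.1185 0.1187] 1.1 zmed 0.1157
(0.5239399075508118, -0.08819852769374847) 0.06305304914712906
wheel S 1128 [ 0.5237 -0.0924] [0.1213 0.1161] 28.9 zmed 0.1154
(0.5204992890357971, -0.09009308367967606) 0.06304611265659332
crank T 108 [ 0.4792 -0.0607] [0.0219 0.0224] 46.5 zmed 0.1744
crank S 284 [ 0.4759 -0.0626] [0.0233 0.0233] 72.8 zmed 0.1589
mug 349 [ 0.4121 -0.0169] [0.1015 0.0999] 8.2 zmed 0.0876
bowl 1426 [0.7121 0.3147] [0.1578 0.1287] 81.4 zmed 0.0388
```

View pics/crop1.png

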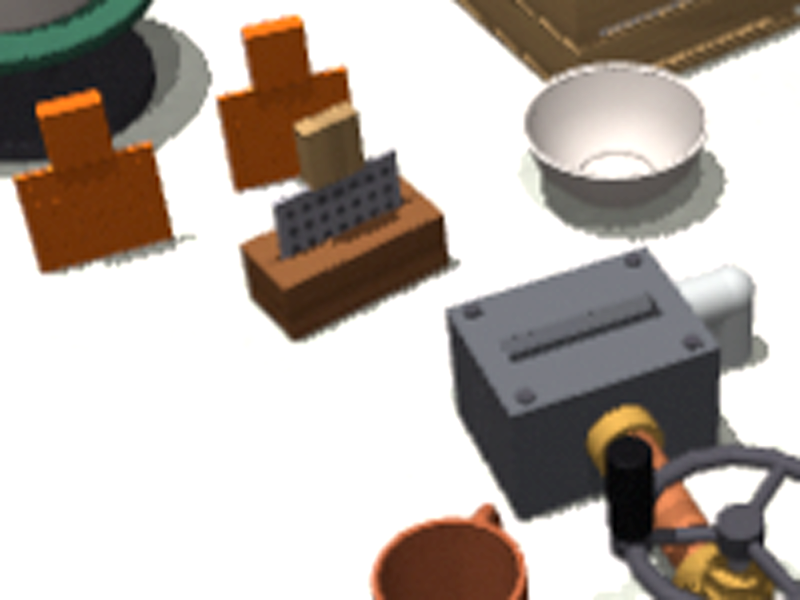

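View pics/crop2.png

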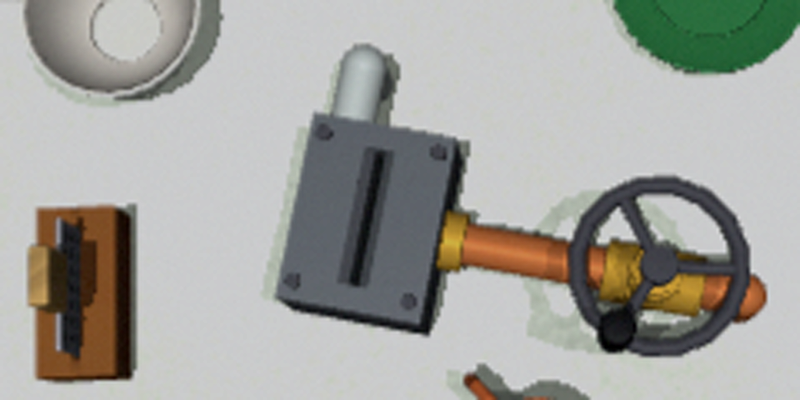

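The crop confirms the choice: a steel perforated plate with a wooden tab in the block. Next I'll refine the slot, plate and crank positions.

```bash
python3 - <<'E'
from h import *
np.set_printoptions(precision=4,suppress=True)
t=np.load("top0.npz");s=np.load("side0.npz")
PT=cloud("top",t["d"]);PS=cloud("side",s["d"])
def comp(P,u,v,z0,z1):
    m=((P[...,2]>z0)&(P[...,2]<z1)).astype(np.uint8)
    n,l,_,_=cv2.connectedComponentsWithStats(m);k=l[v,u]
    return P[l==k] if k else None
def rect(n,Q):
    c,sz,a=cv2.minAreaRect(Q[:,:2].astype(np.float32));print(n,len(Q),np.array(c),np.array(sz),round(a,1),np.median(Q[:,2]))
rect("boxT",comp(PT,255,235,.08,.095));rect("boxS",comp(PS,285,212,.08,.095))
# slot: dark/deep pixels within box interior
for n,P,im,c in(("T",PT,t["im"],(.559,.1085)),("S",PS,s["im"],(.559,.1085))):
    th=np.deg2rad(-9.3);R=np.array([[np.cos(th),np.sin(th)],[-np.sin(th),np.cos(th)]])
    cam="top" if n=="T" else "side"
    v,u=np.mgrid[:480,:640];W=onplane(cam,np.c_[u.ravel(),v.ravel()],.087).reshape(480,640,3)
    L=(W[...,:2]-np.array(c))@R.T
    m=(abs(L[...,0])<.055)&(abs(L[...,1])<.03)
    g=im.mean(2);med=np.median(g[m])
    d=m&(np.isnan(P[...,2])|(P[...,2]<.084));k=m&(g<.85*med)
    for nm,mm in(("deep",d),("dark",k)):
        A=L[mm];print(n,nm,mm.sum(),"x",np.percentile(A[:,0],[1,50,99]) ,"y",np.percentile(A[:,1],[1,50,99])) if mm.sum() else print(n,nm,0)
# tab, stand, plate side
rect("tabT",comp(PT,172,254,.125,.14))
Q=PS[150:215,220:268].reshape(-1,3);Q=Q[(Q[:,2]>.054)&(Q[:,2]<.084)&(abs(Q[:,0]-.508)<.06)&(abs(Q[:,1]-.314)<.04)]
vx,vy,x0,y0=cv2.fitLine(Q[:,:2].astype(np.float32),cv2.DIST_HUBER,0,.01,.01).ravel();print("plate face S",len(Q),x0,y0,np.degrees(np.arctan2(vy,vx)),"x ext",np.percentile(Q[:,0],[1,99]))
Q=PS[130:215,220:268].reshape(-1,3);Q=Q[(Q[:,2]>.092)&(Q[:,2]<.14)&(abs(Q[:,0]-.508)<.06)&(abs(Q[:,1]-.314)<.04)];rect("tabS",Q)
# wheel rim circle fit
from scipy.optimize import least_squares
for n,P in(("T",PT),("S",PS)):
    Q=P.reshape(-1,3);r=np.hypot(Q[:,0]-.5266,Q[:,1]+.089);Q=Q[(Q[:,2]>.107)&(Q[:,2]<.122)&(r>.04)&(r<.07)]
    f=least_squares(lambda p:np.hypot(Q[:,0]-p[0],Q[:,1]-p[1])-.055,[.5266,-.089],loss="soft_l1",f_scale=.003);print("wheel",n,len(Q),f.x)
    Q=P.reshape(-1,3);Q=Q[(Q[:,2]>.168)&(Q[:,2]<.182)&(np.hypot(Q[:,0]-.478,Q[:,1]+.061)<.03)];rect("cranktop "+n,Q)
E
```

```text
boxT 2386 [0.559  0.1085] [0.1013 0.1308] 80.7 0.08784657726062195
boxS 1742 [0.556  0.1067] [0.1047 0.1317] 80.7 0.08792360070450828
T deep 250 x [-0.047   0.0003  0.0487] y [-0.0276 -0.0011  0.0246]
T dark 383 x [-0.0469 -0.0005  0.0471] y [-0.0104 -0.0003  0.0098]
S deep 155 x [-0.0482 -0.0013  0.0425] y [-0.0125 -0.0041  0.0066]
S dark 151 x [-0.0476 -0.002   0.0457] y [-0.011  -0.0049  0.009 ]
tabT 141 [0.5083 0.3148] [0.0397 0.0149] 3.7 0.1336083653279696
plate face S 310 0.5048866 0.31239593 3.8319016 x ext [0.461  0.5497]
tabS 277 [0.5053 0.3125] [0.0417 0.0206] 2.9 0.11877292000789763
wheel T 816 [ 0.5256 -0.0886]
cranktop T 102 [ 0.4794 -0.0609] [0.0228 0.0208] 0.3 0.17463164926020092
wheel S 851 [ 0.5217 -0.0921]
cranktop S 103 [ 0.4758 -0.0623] [0.022  0.0213] 55.3 0.1743681364056977
```

Call:
{"method": "step_arm", "body": {
  "steps": [
    [-36,-17,-15,0],
    [-40,-19,-10,0],
    [-40,-19,-10,0],
    [-40,-19,-10,0],
    [-40,-19,0,0],
    [-40,-19,0,0],
    [-40,-19,0,0],
    [-40,-19,0,0]
  ],
  "claw": 55
}}

```text
time: 2.0
tool_pos: [0.4383, 0.3683, 0.249]
tool_rot: [0.001, 0.13, 0.991, 0.001]
contact_force: [0.7, 0.4, -0.8]
gripper_width: 0.552
```

```bash
cat >> h.py <<'E'
from scipy.spatial.transform import Rotation
def tgt(p,yawy):
    s=state();w,x,y,z=s["tool_rot"];R=Rotation.from_quat([x,y,z,w]).as_matrix()
    a=np.degrees(np.arctan2(R[1,1],R[0,1]));dy=(yawy-a+90)%180-90
    print("t",round(s["time"],2),"pos",np.round(s["tool_pos"],4),"yaw y",round(a,2),"toolz",R[:,2].round(3),"F",np.round(s["contact_force"],1),"g",round(s["gripper_width"],3),"j6",round(s["joint_pos"][5],2))
    print("tool delta mm",np.round(R.T@(np.array(p)-s["tool_pos"])*1e3,1),"turn tool z deg",round(-dy,2))
E
python3 -c "
from h import *
tgt([.507,.3137,.22],93.5)"
```

```text
t 2.0 pos [0.4383 0.3683 0.249 ] yaw y 75.02 toolz [ 0.003  0.002 -1.   ] F [ 0.7  0.4 -0.8] g 0.552 j6 -0.74
tool delta mm [-80.4 -35.1  29.1] turn tool z deg -18.48
```

Call:
{"method": "step_arm", "body": {
  "steps": [
    [-40,-17,0,0],
    [-40,-18,10,0],
    [0,0,0,-6.2],
    [0,0,0,-6.2],
    [0,0,0,-6.1],
    [0,0,0,0]
  ]
}}

```text
time: 2.6
tool_pos: [0.5145, 0.3052, 0.2391]
tool_rot: [0.002, -0.031, 1.0, 0.001]
contact_force: [1.4, -0.1, 0.3]
gripper_width: 0.548
```

```bash
python3 -c "
from h import *
tgt([.507,.3137,.092],93.5)
im,d=save('side','s1');cv2.imwrite('pics/s1c.png',cv2.convertScaleAbs(cv2.resize(im[20:220,130:400],(800,592),interpolation=cv2.INTER_CUBIC)[:,:,::-1],alpha=1.5))"
```

```text
t 2.6 pos [0.5145 0.3052 0.2391] yaw y 93.58 toolz [ 0.005  0.002 -1.   ] F [ 1.4 -0.1  0.3] g 0.548 j6 -1.22
tool delta mm [  7.6   8.7 147.1] turn tool z deg 0.08
```

View pics/s1c.png

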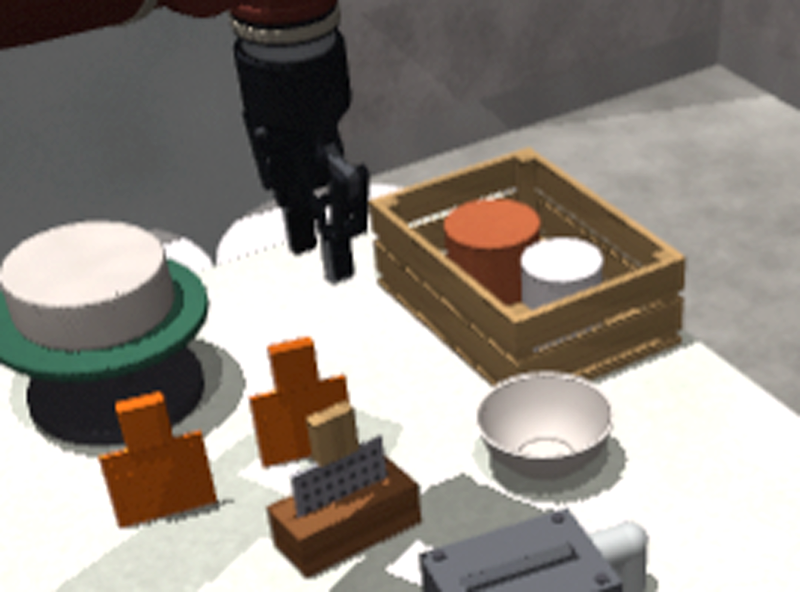

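The gripper, with its fingers at (320,230) in the crop, hovers above the tab at (332,430), and the orange pieces are clear of it.

Call:
{"method": "step_arm", "body": {
  "steps": [
    [7.6,8.7,30,0],
    [0,0,40,0],
    [0,0,15,0],
    [0,0,0,0]
  ]
}}

```text
time: 3.05
tool_pos: [0.5078, 0.3152, 0.1548]
tool_rot: [0.005, -0.027, 1.0, 0.002]
contact_force: [-0.0, 0.0, -0.4]
gripper_width: 0.549
```

```bash
python3 - <<'E'
from h import *
tgt([.507,.3137,.092],93.5)
im,d=save('side','s2');P=cloud('side',d)
im2=cv2.resize(im[90:220,190:300],(660,780),interpolation=cv2.INTER_CUBIC)[:600]
cv2.imwrite('pics/s2c.png',cv2.convertScaleAbs(cv2.resize(im[90:220,180:300],(550,596),interpolation=cv2.INTER_CUBIC)[:,:,::-1],alpha=2))
E
```

```text
t 3.05 pos [0.5078 0.3152 0.1548] yaw y 93.08 toolz [ 0.01   0.004 -1.   ] F [-0.   0.  -0.4] g 0.549 j6 -1.19
tool delta mm [ 1.5 -1.7 62.8] turn tool z deg -0.42
```

View pics/s2c.png

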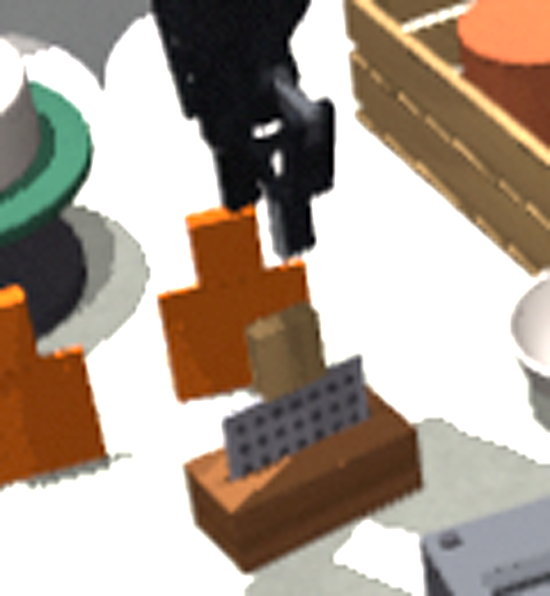

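The fingers straddle the tab line, so I'll descend and grip.

Call:
{"method": "step_arm", "body": {
  "steps": [
    [1.5,-1.7,20,-0.4],
    [0,0,20,0],
    [0,0,15,0],
    [0,0,6,0],
    [0,0,0,0]
  ]
}}

```text
time: 3.6
tool_pos: [0.5137, 0.3168, 0.1033]
tool_rot: [0.013, -0.029, 0.999, 0.005]
contact_force: [0.6, 0.1, -0.3]
gripper_width: 0.555
```

Call:
{"method": "step_arm", "body": {
  "steps": [
    [0,0,0,0],
    [0,0,0,0],
    [0,0,0,0],
    [0,0,0,0],
    [0,0,0,0],
    [0,0,0,0]
  ],
  "claw": 0
}}

```text
time: 4.2
tool_pos: [0.5162, 0.3179, 0.108]
tool_rot: [0.016, -0.029, 0.999, 0.006]
contact_force: [-0.4, 1.1, 0.4]
gripper_width: 0.001
```

```bash
python3 -c "
from h import *
tgt([.507,.3137,.192],93.5)"
```

```text
t 4.2 pos [0.5162 0.3179 0.108 ] yaw y 93.35 toolz [ 0.031  0.014 -0.999] F [-0.4  1.1  0.4] g 0.001 j6 -1.2
tool delta mm [  6.8  -2.7 -84.3] turn tool z deg -0.15
```

The jaws closed fully, so they missed the tab, and the pose also drifts with each row. I'll look where the fingers really are.

```bash
python3 - <<'E'
from h import *
np.set_printoptions(precision=4,suppress=True)
im,d=save('side','s3');im2,d2=save('top','t3')
a=cv2.resize(im[90:220,180:300],(550,596),interpolation=cv2.INTER_CUBIC)
b=cv2.resize(im2[200:320,150:200],(248,596),interpolation=cv2.INTER_CUBIC)
cv2.imwrite('pics/c3.png',cv2.convertScaleAbs(np.hstack([a,b])[:,:,::-1],alpha=2))
P=cloud('side',d);Q=P[90:200,180:300].reshape(-1,3);I=im[90:200,180:300].reshape(-1,3).max(1)
Q=Q[(I<55)&(Q[:,2]>.09)&(Q[:,2]<.2)&(np.hypot(Q[:,0]-.516,Q[:,1]-.318)<.08)]
for z in np.arange(.09,.2,.01):
    k=Q[(Q[:,2]>=z)&(Q[:,2]<z+.01)]
    if len(k):print(round(z,2),len(k),k.mean(0),k[:,:2].min(0),k[:,:2].max(0))
E
```

```text
0.09 27 [0.5106 0.309  0.0951] [0.481  0.3042] [0.5397 0.3173]
0.1 28 [0.5096 0.3082 0.1052] [0.4846 0.3031] [0.5219 0.3156]
0.11 32 [0.5101 0.3082 0.1152] [0.4854 0.3051] [0.5241 0.3131]
0.12 29 [0.5087 0.3087 0.1252] [0.4847 0.3041] [0.5244 0.3174]
0.13 35 [0.5108 0.3123 0.1332] [0.4852 0.3049] [0.5233 0.3203]
0.14 18 [0.5097 0.3109 0.1459] [0.5034 0.305 ] [0.5216 0.3204]
0.15 33 [0.5104 0.3095 0.1548] [0.5025 0.3011] [0.5214 0.3208]
0.16 38 [0.5109 0.3078 0.1651] [0.5022 0.3019] [0.5209 0.3208]
0.17 17 [0.5063 0.3148 0.1739] [0.5008 0.3052] [0.521  0.3314]
0.18 42 [0.5065 0.3098 0.1865] [0.4978 0.2856] [0.5259 0.3412]
0.19 40 [0.5037 0.3058 0.1944] [0.4987 0.2752] [0.5232 0.3442]
```

View pics/c3.png

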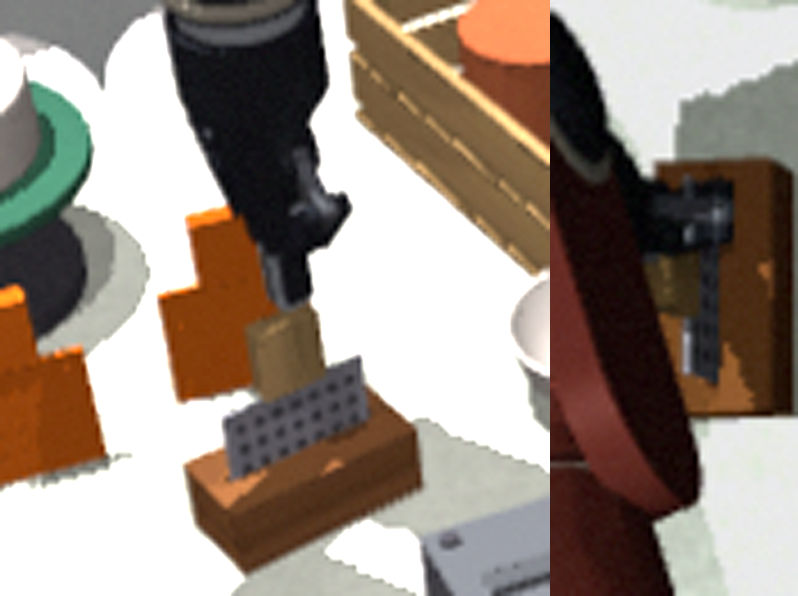

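```bash
python3 - <<'E'
from h import *
def proj(cam,X):
    p=camera_params(cam);T=np.linalg.inv(np.array(p["extrinsics"]))
    return cv2.projectPoints(np.atleast_2d(X).astype(float),cv2.Rodrigues(T[:3,:3])[0],T[:3,3],np.array(p["mtx"],float),np.array([p["k1"],0,0,0,0.]))[0].reshape(-1,2).round(1)
for n,X,seen in(("start",[.1684,.6019,.2015],(47,117)),("s1",[.5145,.3052,.2391],(238,108)),("s2",[.5078,.3152,.1548],(238.5,139)),("s3",[.5162,.3179,.108],(243.7,156.5))):
    X=np.array(X);print(n,seen,[(dz,proj("side",X+[0,0,dz/1e3])[0].tolist()) for dz in(0,10,20,30)])
s=state();print({k:np.round(v,3) for k,v in s.items()})
E
```

```text
start (47, 117) [(0, [57.2, 126.6]), (10, [55.6, 123.0]), (20, [54.0, 119.4]), (30, [52.3, 115.7])]
s1 (238, 108) [(0, [240.3, 122.7]), (10, [239.7, 118.9]), (20, [239.2, 115.0]), (30, [238.6, 111.1])]
s2 (238.5, 139) [(0, [240.2, 151.9]), (10, [239.7, 148.5]), (20, [239.2, 145.0]), (30, [238.6, 141.5])]
s3 (243.7, 156.5) [(0, [245.0, 165.7]), (10, [244.6, 162.5]), (20, [244.1, 159.2]), (30, [243.6, 155.9])]
{'time': np.float64(4.3), 'joint_pos': array([ 0.43 ,  0.059,  1.767, -0.   ,  1.282, -1.199]), 'joint_vel': array([ 0.   ,  0.002,  0.002, -0.001, -0.001, -0.   ]), 'joint_efforts': array([ 2.0000e-03, -3.7806e+01, -3.5189e+01, -1.0000e-03, -1.0700e-01,
        0.0000e+00]), 'tool_pos': array([0.516, 0.318, 0.108]), 'tool_rot': array([ 0.016, -0.029,  0.999,  0.006]), 'contact_force': array([-0.26 , -0.336, -0.314]), 'ft_torque': array([-0.035,  0.065, -0.027]), 'gripper_width': np.float64(-0.001)}
```

The reported TCP z reads about 29 mm below the real fingertips: every frame fits an offset of 28–30 mm. So the tab needs a reported z of about 0.064. I'll open, back up and test how the tilt drift behaves.

Call:
{"method": "step_arm", "body": {
  "steps": [
    [6,-3,-40,0],
    [0,0,0,0],
    [0,0,0,0]
  ],
  "claw": 55
}}

```text
time: 4.6
tool_pos: [0.5081, 0.3135, 0.1474]
tool_rot: [0.014, -0.029, 0.999, 0.006]
contact_force: [-0.2, 0.3, -1.0]
gripper_width: 0.508
```

```bash
python3 -c "
from h import *
tgt([.507,.3137,.112],93.5)"
```

```text
t 4.6 pos [0.5081 0.3135 0.1474] yaw y 93.34 toolz [ 0.028  0.013 -1.   ] F [-0.2  0.3 -1. ] g 0.508 j6 -1.2
tool delta mm [ 2.1 -0.1 35.3] turn tool z deg -0.16
```

Call:
{"method": "step_arm", "body": {
  "steps": [
    [2,0,40,0],
    [0,0,30,0],
    [0,0,0,0]
  ]
}}

```text
time: 4.9
tool_pos: [0.5102, 0.3153, 0.0779]
tool_rot: [0.017, -0.029, 0.999, 0.007]
contact_force: [-0.7, -0.4, -0.8]
gripper_width: 0.551
```

```bash
python3 -c "
from h import *
tgt([.507,.3137,.065],93.5)"
```

```text
t 4.9 pos [0.5102 0.3153 0.0779] yaw y 93.35 toolz [ 0.034  0.015 -0.999] F [-0.7 -0.4 -0.8] g 0.551 j6 -1.2
tool delta mm [ 3.7 -1.6 12.8] turn tool z deg -0.15
```

Call:
{"method": "step_arm", "body": {
  "steps": [
    [3.5,-1.6,13,0],
    [0.4,0,1,0],
    [0.4,0,1,0],
    [0.4,0,0.8,0],
    [0.4,0,0.8,0],
    [0,0,0,0]
  ],
  "claw": 0
}}

```text
time: 5.5
tool_pos: [0.5079, 0.3143, 0.0644]
tool_rot: [0.02, -0.029, 0.999, 0.008]
contact_force: [-0.3, 0.9, -2.5]
gripper_width: 0.158
```

```bash
python3 -c "
from h import *
tgt([.507,.3137,.165],93.5)"
```

```text
t 5.5 pos [0.5079 0.3143 0.0644] yaw y 93.37 toolz [ 0.039  0.017 -0.999] F [-0.3  0.9 -2.5] g 0.158 j6 -1.2
tool delta mm [  -3.1    0.9 -100.5] turn tool z deg -0.13
```

The tab is gripped (opening 13.4 mm). Now I'll lift it straight up.

Call:
{"method": "step_arm", "body": {
  "steps": [
    [-1,0.4,-25,0],
    [-1.2,0.5,-30,0],
    [-1.8,0.7,-45,0],
    [0,0,-15,0]
  ]
}}

```text
time: 5.9
tool_pos: [0.5043, 0.313, 0.1772]
tool_rot: [0.015, -0.029, 0.999, 0.006]
contact_force: [0.9, -0.5, -0.9]
gripper_width: 0.157
```

```bash
python3 -c "
from h import *
tgt([.507+.0506+.0005,.3137-.206+.0005,.165],93.5-12.8)"
```

```text
t 5.9 pos [0.5043 0.313  0.1772] yaw y 93.35 toolz [ 0.03   0.013 -0.999] F [ 0.9 -0.5 -0.9] g 0.157 j6 -1.2
tool delta mm [ -41.4 -207.7   11.1] turn tool z deg 12.65
```

Call:
{"method": "step_arm", "body": {
  "steps": [
    [-8,-41,0,0],
    [-8,-41,0,0],
    [-8,-41,0,0],
    [-8,-41,0,0],
    [-8,-41,0,0],
    [0,0,0,6.3],
    [0,0,0,6.3],
    [0,0,0,0]
  ]
}}

```text
time: 6.7
tool_pos: [0.5567, 0.1041, 0.1721]
tool_rot: [0.014, 0.083, 0.996, 0.009]
contact_force: [-0.2, -0.4, -1.7]
gripper_width: 0.154
```

```bash
python3 - <<'E'
from h import *
tgt([.5581,.1082,.165],80.7)
im,d=save('side','s4');im2,d2=save('top','t4')
a=cv2.resize(im[90:270,240:370],(430,595),interpolation=cv2.INTER_CUBIC)
b=cv2.resize(im2[180:290,230:298],(368,595),interpolation=cv2.INTER_CUBIC)
cv2.imwrite('pics/c4.png',cv2.convertScaleAbs(np.hstack([a,b])[:,:,::-1],alpha=2))
E
```

```text
t 6.7 pos [0.5567 0.1041 0.1721] yaw y 80.44 toolz [ 0.029  0.016 -0.999] F [-0.2 -0.4 -1.7] g 0.154 j6 -1.36
tool delta mm [-0.5  4.2  7.2] turn tool z deg -0.26
```

View pics/c4.png

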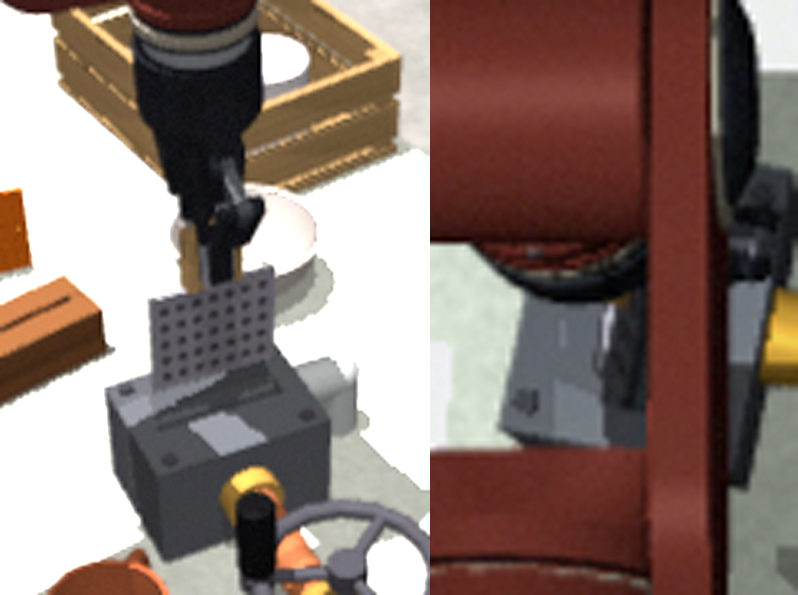

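The plate, at (210,330) in the crop, hangs above the slot at (220,400). I'll measure it against the box in the side camera.

```bash
cat > m.py <<'E'
from h import *
def plate(f,z0=.1):
    s=np.load(f);P=cloud("side",s["d"]);Q=P[100:250,250:350].reshape(-1,3);I=s["im"][100:250,250:350].reshape(-1,3).astype(float)
    th=np.deg2rad(-9.3);X=np.array([np.cos(th),np.sin(th)]);Y=np.array([-np.sin(th),np.cos(th)])
    L=np.c_[(Q[:,:2]-[.556,.1067])@X,(Q[:,:2]-[.556,.1067])@Y,Q[:,2]]
    k=(abs(L[:,0])<.07)&(abs(L[:,1])<.02)&(L[:,2]>z0)&(L[:,2]<z0+.115)
    L=L[k]
    # plane y = a+bx+cz
    from scipy.optimize import least_squares
    zt=np.percentile(L[:,2],99);M=L
    f=least_squares(lambda p:p[0]+p[1]*M[:,0]+p[2]*(M[:,2]-.15)-M[:,1],[0,0,0],loss="soft_l1",f_scale=.001)
    print("face y at x0,z.15: %.2f mm yaw %.2f deg lean dy/dz %.2f deg n=%d"%(f.x[0]*1e3,*np.degrees(f.x[1:]),len(M)))
    for z in np.arange(z0,z0+.115,.01):
        k=L[(L[:,2]>=z)&(L[:,2]<z+.01)]
        if len(k)>5:print("z%.3f"%z,len(k),"x",(np.percentile(k[:,0],[2,98])*1e3).round(1),"y med %.1f"%(np.median(k[:,1])*1e3))
E
python3 -c "
from m import *
plate('s4.npz',.09)"
```

```text
face y at x0,z.15: -3.14 mm yaw -0.08 deg lean dy/dz -1.23 deg n=1124
z0.090 48 x [-59.3  62.6] y med -1.5
z0.110 30 x [-44.   41.1] y med -1.6
z0.120 120 x [-44.5  42.3] y med -2.8
z0.130 126 x [-43.9  41.2] y med -3.2
z0.140 129 x [-45.7  41.5] y med -2.9
z0.150 134 x [-44.4  41.8] y med -3.5
z0.160 128 x [-44.9  41.5] y med -3.4
z0.170 143 x [-44.6  42.4] y med -3.7
z0.180 143 x [-44.5  41.7] y med -3.7
z0.190 98 x [-44.7  42. ] y med -3.9
z0.200 25 x [-20.8  17.1] y med -10.1
```

Aligned within about 1 mm. I'll lower it, keeping TCP xy at (0.5568, 0.1048).

Call:
{"method": "step_arm", "body": {
  "steps": [
    [1,0.4,15,-0.2],
    [0.5,-0.2,6,0]
  ]
}}

```text
time: 7.0
tool_pos: [0.5559, 0.1065, 0.1502]
tool_rot: [0.015, 0.078, 0.997, 0.01]
contact_force: [-0.9, 1.0, -2.4]
gripper_width: 0.159
```

```bash
python3 -c "
from m import *
tgt([.5568,.1048,.071],80.4)
save('side','s5');plate('s5.npz',.088)"
```

```text
t 7.0 pos [0.5559 0.1065 0.1502] yaw y 81.07 toolz [ 0.031  0.017 -0.999] F [-0.9  1.  -2.4] g 0.159 j6 -1.37
tool delta mm [ 1.  -3.2 79.2] turn tool z deg 0.67
face y at x0,z.15: -1.99 mm yaw 0.29 deg lean dy/dz -1.97 deg n=1294
z0.088 200 x [-63.6  62.3] y med -6.2
z0.098 114 x [-46.   38.3] y med -0.7
z0.108 121 x [-45.7  40.5] y med -0.4
z0.118 122 x [-47.2  40.5] y med -0.9
z0.128 122 x [-46.   40.2] y med -1.1
z0.138 123 x [-44.2  40.4] y med -1.3
z0.148 129 x [-46.   41.1] y med -1.6
z0.158 137 x [-46.1  39.6] y med -1.9
z0.168 102 x [-45.8  41.5] y med -1.9
z0.178 46 x [-22.8  18.9] y med -7.4
z0.188 57 x [-21.9  15.8] y med -9.4
z0.198 21 x [-21.9  15.8] y med -8.1
```

Call:
{"method": "step_arm", "body": {
  "steps": [
    [-0.8,-1.3,14,0.4],
    [0.6,-0.4,12,0]
  ]
}}

```text
time: 7.25
tool_pos: [0.5573, 0.1057, 0.1232]
tool_rot: [0.016, 0.081, 0.997, 0.01]
contact_force: [-1.6, -0.0, -3.0]
gripper_width: 0.152
```

```bash
python3 -c "
from m import *
tgt([.5570,.1052,.071],80.7)
save('side','s6');plate('s6.npz',.088)"
```

```text
t 7.25 pos [0.5573 0.1057 0.1232] yaw y 80.74 toolz [ 0.033  0.017 -0.999] F [-1.6 -0.  -3. ] g 0.152 j6 -1.36
tool delta mm [ 1.7 -1.7 52.1] turn tool z deg 0.04
face y at x0,z.15: -3.60 mm yaw -0.20 deg lean dy/dz -2.54 deg n=1099
z0.088 279 x [-63.3  62.2] y med -2.3
z0.098 111 x [-43.9  42.7] y med -1.5
z0.108 126 x [-45.1  43. ] y med -1.7
z0.118 121 x [-45.1  41.2] y med -1.6
z0.128 123 x [-44.2  41.3] y med -1.9
z0.138 113 x [-43.2  42.2] y med -2.0
z0.148 51 x [-40.9  38.6] y med -5.4
z0.158 48 x [-20.8  17.1] y med -8.5
z0.168 41 x [-20.2  17.2] y med -9.5
z0.178 33 x [-20.5   3.1] y med -8.0
z0.188 43 x [-19.9   5.3] y med -1.5
z0.198 10 x [-15.4 -11.2] y med 7.8
```

The plate is about 23 mm into the slot with hardly any force. I'll carry on down.

Call:
{"method": "step_arm", "body": {
  "steps": [
    [0.7,-0.6,20,0],
    [0.7,-0.5,16,0]
  ]
}}

```text
time: 7.5
tool_pos: [0.5566, 0.1056, 0.0847]
tool_rot: [0.015, 0.081, 0.997, 0.01]
contact_force: [0.3, 0.4, -2.1]
gripper_width: 0.158
```

```bash
python3 -c "
from m import *
tgt([.5573,.1057,.071],80.7)"
```

```text
t 7.5 pos [0.5566 0.1056 0.0847] yaw y 80.77 toolz [ 0.032  0.017 -0.999] F [ 0.3  0.4 -2.1] g 0.158 j6 -1.37
tool delta mm [-0.2 -0.1 13.7] turn tool z deg 0.07
```

Call:
{"method": "step_arm", "body": {
  "steps": [
    [-0.2,0,9,0],
    [0,0,5,0],
    [0,0,3,0]
  ]
}}

```text
time: 7.8
tool_pos: [0.5563, 0.1059, 0.0684]
tool_rot: [0.013, 0.08, 0.997, 0.009]
contact_force: [-12.6, -1.1, 25.8]
gripper_width: 0.159
```

Call:
{"method": "step_arm", "body": {
  "steps": [
    [0,0,3,0],
    [0,0,3,0]
  ]
}}

```text
time: 8.0
tool_pos: [0.5565, 0.1059, 0.0687]
tool_rot: [0.011, 0.08, 0.997, 0.009]
contact_force: [-8.4, -0.6, 11.5]
gripper_width: 0.155
```

The plate has reached the floor (25 N up at the expected height). I'll release it and retreat upwards.

Call:
{"method": "step_arm", "body": {
  "steps": [
    [0,0,0,0],
    [0,0,0,0],
    [0,0,0,0],
    [-0.5,0.4,-20,0],
    [-1,0.8,-40,0],
    [-1,0.8,-45,0]
  ],
  "claw": 50
}}

```text
time: 8.6
tool_pos: [0.554, 0.1057, 0.1708]
tool_rot: [0.007, 0.08, 0.997, 0.008]
contact_force: [1.2, 0.3, 0.6]
gripper_width: 0.496
```

```bash
python3 - <<'E'
from m import *
tgt([.4775,-.0615,.16],80.7)
im,d=save('side','s7');plate('s7.npz',.088)
P=cloud('side',d);Q=P[100:260,250:350].reshape(-1,3)
k=Q[(np.hypot(Q[:,0]-.556,Q[:,1]-.1067)<.03)&(Q[:,2]>.12)&(Q[:,2]<.15)];print("tab top z",np.percentile(k[:,2],[50,95,99]) if len(k) else None)
cv2.imwrite('pics/c7.png',cv2.convertScaleAbs(cv2.resize(im[90:300,220:400],(514,600),interpolation=cv2.INTER_CUBIC)[:,:,::-1],alpha=2))
E
```

```text
t 8.6 pos [0.554  0.1057 0.1708] yaw y 80.82 toolz [ 0.014  0.015 -1.   ] F [1.2 0.3 0.6] g 0.496 j6 -1.36
tool delta mm [  48.9 -177.5    7.2] turn tool z deg 0.12
face y at x0,z.15: -4.36 mm yaw -1.24 deg lean dy/dz -1.64 deg n=596
z0.088 293 x [-63.5  61.8] y med -1.0
z0.098 58 x [-21.5  15.4] y med -4.3
z0.108 62 x [-20.9  16.7] y med -4.6
z0.118 59 x [-21.1  16.2] y med -4.5
z0.128 85 x [-21.1  17.5] y med -3.4
z0.138 39 x [-20.8  13.6] y med -0.3
tab top z [0.13349332 0.13960243 0.14135251]
```

View pics/c7.png

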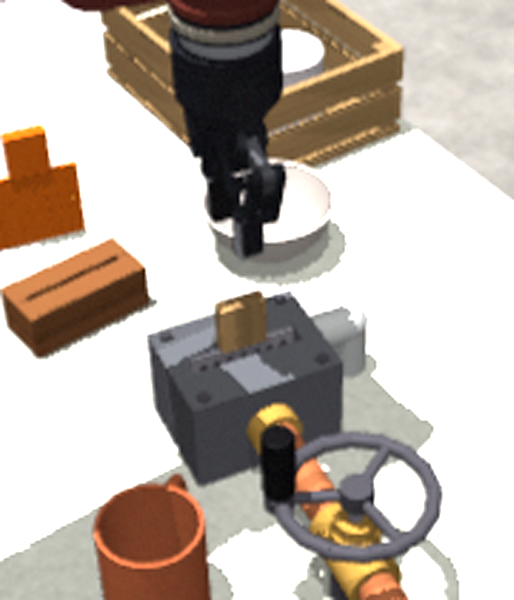

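Tab top reads ~0.138 (137 mm expected when home), with only the plate's top rim showing at the slot (245,352). The plate is home. Next, the crank at (278,465) in the crop.

Call:
{"method": "step_arm", "body": {
  "steps": [
    [10,-36,0,0],
    [10,-36,0,0],
    [10,-36,0,0],
    [10,-36,0,0],
    [9,-34,0,0],
    [0,0,0,0]
  ],
  "claw": 70
}}

```text
time: 9.25
tool_pos: [0.4856, -0.0669, 0.1824]
tool_rot: [0.023, 0.078, 0.997, 0.009]
contact_force: [-0.0, -0.5, 0.7]
gripper_width: 0.701
```

```bash
python3 -c "
from m import *
tgt([.4772,-.062,.1],80.7)
save('side','s8');s=np.load('s8.npz');im=s['im'];cv2.imwrite('pics/c8.png',cv2.convertScaleAbs(cv2.resize(im[120:320,240:400],(480,600),interpolation=cv2.INTER_CUBIC)[:,:,::-1],alpha=2))"
```

```text
t 9.25 pos [ 0.4856 -0.0669  0.1824] yaw y 81.11 toolz [ 0.046  0.014 -0.999] F [-0.  -0.5  0.7] g 0.701 j6 -1.72
tool delta mm [12.6  1.8 82. ] turn tool z deg 0.41
```

View pics/c8.png

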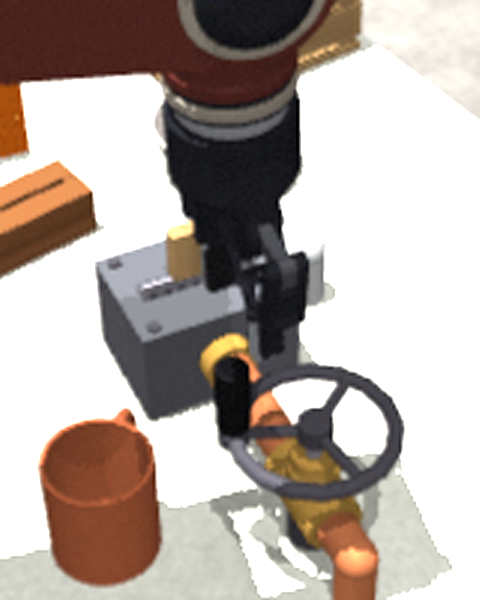

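Call:
{"method": "step_arm", "body": {
  "steps": [
    [5,1,28,0.4],
    [5,0.5,28,0],
    [4,0,22,0]
  ]
}}

```text
time: 9.6
tool_pos: [0.4817, -0.0605, 0.1075]
tool_rot: [0.029, 0.081, 0.996, 0.009]
contact_force: [-0.9, -0.2, -0.1]
gripper_width: 0.701
```

```bash
python3 -c "
from m import *
tgt([.4785,-.062,.1],80.7)"
```

```text
t 9.6 pos [ 0.4817 -0.0605  0.1075] yaw y 80.79 toolz [ 0.06   0.013 -0.998] F [-0.9 -0.2 -0.1] g 0.701 j6 -1.71
tool delta mm [ 3.3 -2.2  7.3] turn tool z deg 0.09
```

Call:
{"method": "step_arm", "body": {
  "steps": [
    [3.5,-2,6,0],
    [0.3,0,0.8,0],
    [0.3,0,0.8,0],
    [0.3,0,0.8,0],
    [0.3,0,0.5,0]
  ],
  "claw": 0
}}

```text
time: 10.1
tool_pos: [0.4764, -0.0593, 0.097]
tool_rot: [0.027, 0.078, 0.997, 0.009]
contact_force: [-0.7, 0.3, -2.4]
gripper_width: 0.263
```

```bash
cat >> h.py <<'E'
def plan(step,n=8,z=None,C=(.5228,-.0915),r=.055):
    s=state();w,x,y,q=s["tool_rot"];R=Rotation.from_quat([x,y,q,w]).as_matrix();p=s["tool_pos"]
    d=p[:2]-C;a=np.arctan2(d[1],d[0])
    print("t",round(s["time"],2),"pos",p.round(4),"rad mm",round(np.hypot(*d)*1e3,1),"angle deg",round(np.degrees(a),2),"toolz",R[:,2].round(3),"F",np.round(s["contact_force"],1),"g",round(s["gripper_width"],3))
    P=p.copy();
    for i in range(1,n+1):
        b=a+np.radians(step)*i;N=np.array([C[0]+r*np.cos(b),C[1]+r*np.sin(b),p[2] if z is None else z])
        print((R.T@(N-P)*1e3).round(1).tolist());P=N
E
python3 -c "
from h import *
plan(-22.5,7)"
```

```text
t 10.1 pos [ 0.4764 -0.0593  0.097 ] rad mm 56.5 angle deg 145.26 toolz [ 0.055  0.013 -0.998] F [-0.7  0.3 -2.4] g 0.263
[-14.2, 16.5, 1.1]
[-18.5, 10.9, 1.2]
[-21.2, 3.0, 1.2]
[-20.8, -5.4, 1.0]
[-17.1, -12.9, 0.6]
[-10.9, -18.5, 0.2]
[-3.0, -21.2, -0.3]
```

The crank is gripped (22 mm). I'll start clockwise.

Call:
{"method": "step_arm", "body": {
  "steps": [
    [-14,16,1.1,0],
    [-18.5,11,1.2,0]
  ]
}}

```text
time: 10.3
tool_pos: [0.5094, -0.0355, 0.097]
tool_rot: [0.023, 0.079, 0.997, 0.011]
contact_force: [-0.7, -6.3, -2.4]
gripper_width: 0.27
```

```bash
python3 -c "
from h import *
plan(-22.5,5,.097)"
```

```text
t 10.3 pos [ 0.5094 -0.0355  0.097 ] rad mm 57.5 angle deg 103.43 toolz [ 0.047  0.018 -0.999] F [-0.7 -6.3 -2.4] g 0.27
[-22.0, 1.8, 1.0]
[-21.0, -4.2, 0.8]
[-17.8, -11.9, 0.5]
[-11.9, -17.8, 0.1]
[-4.2, -21.0, -0.3]
```

```bash
sed -i 's/C=(.5228,-.0915)/C=(.5218,-.0895)/' h.py; python3 -c "
from h import *
plan(-22,5,.097)"
```

```text
t 10.3 pos [ 0.5094 -0.0355  0.097 ] rad mm 55.4 angle deg 102.9 toolz [ 0.047  0.018 -0.999] F [-0.7 -6.3 -2.4] g 0.27
[-20.7, 3.6, 1.0]
[-20.6, -4.0, 0.8]
[-17.6, -11.4, 0.5]
[-12.0, -17.2, 0.1]
[-4.7, -20.4, -0.3]
```

Call:
{"method": "step_arm", "body": {
  "steps": [
    [-20.7,3.6,1,0],
    [-20.6,-4,0.8,0],
    [-17.6,-11.4,0.5,0],
    [-12,-17.2,0.1,0]
  ]
}}

```text
time: 10.7
tool_pos: [0.5751, -0.0756, 0.0969]
tool_rot: [0.019, 0.076, 0.997, 0.008]
contact_force: [-14.2, -2.2, 6.3]
gripper_width: 0.268
```

```bash
python3 -c "
from h import *
plan(-12,3,.097)"
```

```text
t 10.7 pos [ 0.5751 -0.0756  0.0969] rad mm 55.0 angle deg 14.59 toolz [ 0.039  0.013 -0.999] F [-14.2  -2.2   6.3] g 0.268
[-3.4, -11.0, -0.2]
[-1.1, -11.4, -0.2]
[1.3, -11.4, -0.3]
```

Call:
{"method": "step_arm", "body": {
  "steps": [
    [-1.5,-11,-0.2,0],
    [0,-8,-0.2,0]
  ]
}}

```text
time: 10.9
tool_pos: [0.5764, -0.0963, 0.097]
tool_rot: [0.021, 0.077, 0.997, 0.009]
contact_force: [1.7, 1.9, -4.6]
gripper_width: 0.266
```

```bash
python3 -c "
from h import *
plan(-6,3,.097)"
```

```text
t 10.9 pos [ 0.5764 -0.0963  0.097 ] rad mm 55.0 angle deg -7.11 toolz [ 0.044  0.014 -0.999] F [ 1.7  1.9 -4.6] g 0.266
[0.2, -5.8, -0.1]
[0.7, -5.7, -0.1]
[1.3, -5.6, -0.2]
```

Call:
{"method": "step_arm", "body": {
  "steps": [
    [0.5,-4,0,0],
    [0.5,-3,0,0]
  ]
}}

```text
time: 11.1
tool_pos: [0.5764, -0.0978, 0.0971]
tool_rot: [0.024, 0.077, 0.997, 0.016]
contact_force: [8.3, 13.8, -3.6]
gripper_width: 0.265
```

Call:
{"method": "step_arm", "body": {
  "steps": [
    [0.3,-3,0,0],
    [0.3,-3,0,0]
  ]
}}

```text
time: 11.3
tool_pos: [0.5767, -0.0972, 0.0971]
tool_rot: [0.027, 0.076, 0.996, 0.022]
contact_force: [6.8, 11.9, -4.6]
gripper_width: 0.269
```

```bash
python3 -c "
from h import *
plan(-6,3,.097)"
```

```text
t 11.3 pos [ 0.5767 -0.0972  0.0971] rad mm 55.4 angle deg -7.97 toolz [ 0.058  0.039 -0.998] F [ 6.8 11.9 -4.6] g 0.269
[0.7, -5.8, -0.2]
[0.8, -5.7, -0.3]
[1.4, -5.6, -0.3]
```

The wheel stopped with 14 N against it at the expected closed angle. I'll switch the angle bookkeeping to the grasp point (corrected for tilt) and plan the back-off.

```bash
sed -i 's/C=(.5218,-.0895)/C=(.5195,-.0905)/; s/d=p\[:2\]-C;/p=p-np.array([1,1,0])*R[:,2]*.048;d=p[:2]-C;/' h.py; python3 -c "
from h import *
plan(22.5,8,.097)"
```

```text
t 11.3 pos [ 0.5739 -0.0991  0.0971] rad mm 55.1 angle deg -8.95 toolz [ 0.058  0.039 -0.998] F [ 6.8 11.9 -4.6] g 0.269
[4.2, 21.0, 0.9]
[11.9, 17.9, 0.2]
[17.8, 12.0, -0.3]
[21.0, 4.3, -0.9]
[21.0, -4.1, -1.3]
[17.8, -11.8, -1.5]
[11.9, -17.8, -1.5]
[4.2, -21.0, -1.2]
```

Call:
{"method": "step_arm", "body": {
  "steps": [
    [4.2,21,0.9,0],
    [11.9,17.9,0.2,0],
    [17.8,12,-0.3,0],
    [21,4.3,-0.9,0]
  ]
}}

```text
time: 11.7
tool_pos: [0.5332, -0.0343, 0.097]
tool_rot: [0.033, 0.076, 0.996, 0.019]
contact_force: [0.4, -5.9, -0.9]
gripper_width: 0.262
```

```bash
python3 -c "
from h import *
plan(22.5,6,.097)"
```

```text
t 11.7 pos [ 0.53   -0.0359  0.097 ] rad mm 55.6 angle deg 79.16 toolz [ 0.068  0.033 -0.997] F [ 0.4 -5.9 -0.9] g 0.262
[21.2, -4.0, -1.5]
[18.2, -11.2, -1.6]
[12.5, -17.3, -1.5]
[4.9, -20.8, -1.2]
[-3.4, -21.2, -0.7]
[-11.2, -18.3, -0.1]
```

Call:
{"method": "step_arm", "body": {
  "steps": [
    [21.2,-4,-1.5,0],
    [18.2,-11.2,-1.6,0],
    [12.5,-17.3,-1.5,0],
    [4.9,-20.8,-1.2,0],
    [-3.4,-21.2,-0.7,0],
    [-11.2,-18.3,-0.1,0]
  ]
}}

```text
time: 12.3
tool_pos: [0.4795, -0.1215, 0.0972]
tool_rot: [0.047, 0.072, 0.996, 0.015]
contact_force: [18.0, 15.1, -12.2]
gripper_width: 0.261
```

```bash
python3 -c "
from h import *
plan(22.5,8,.097)"
```

```text
t 12.3 pos [ 0.4749 -0.1226  0.0972] rad mm 54.9 angle deg -144.29 toolz [ 0.095  0.022 -0.995] F [ 18.   15.1 -12.2] g 0.261
[-17.5, -12.3, 1.3]
[-20.9, -4.6, 1.7]
[-21.0, 3.8, 2.1]
[-18.0, 11.6, 2.1]
[-12.2, 17.6, 1.7]
[-4.5, 20.9, 1.2]
[3.8, 21.1, 0.4]
[11.6, 18.1, -0.4]
```

Call:
{"method": "step_arm", "body": {
  "steps": [
    [-17,-11.5,1.3,0],
    [-20.9,-4.6,1.7,0],
    [-21,3.8,2.1,0],
    [-18,11.6,2.1,0],
    [-12.2,17.6,1.7,0],
    [-4.5,20.9,1.2,0]
  ]
}}

```text
time: 12.9
tool_pos: [0.5773, -0.1035, 0.0973]
tool_rot: [0.045, 0.074, 0.996, 0.01]
contact_force: [1.8, -1.9, -3.2]
gripper_width: 0.263
```

```bash
python3 -c "
from h import *
plan(22.5,7,.097)"
```

```text
t 12.9 pos [ 0.5729 -0.1042  0.0973] rad mm 55.1 angle deg -14.35 toolz [ 0.092  0.014 -0.996] F [ 1.8 -1.9 -3.2] g 0.263
[2.1, 21.4, 0.7]
[10.0, 19.0, -0.4]
[16.5, 13.7, -1.1]
[20.4, 6.3, -1.7]
[21.3, -2.0, -2.0]
[18.9, -10.0, -2.0]
[13.6, -16.5, -1.7]
```

Call:
{"method": "step_arm", "body": {
  "steps": [
    [2.1,21.4,0.7,0],
    [10,19,-0.4,0],
    [16.5,13.7,-1.1,0],
    [20.4,6.3,-1.7,0],
    [21.3,-2,-2,0],
    [18.9,-10,-2,0]
  ]
}}

```text
time: 13.5
tool_pos: [0.4944, -0.0435, 0.0973]
tool_rot: [0.047, 0.071, 0.996, 0.004]
contact_force: [12.5, -16.3, -11.7]
gripper_width: 0.268
```

```bash
python3 -c "
from h import *
plan(22.5,7,.097)"
```

```text
t 13.5 pos [ 0.4899 -0.0435  0.0973] rad mm 55.5 angle deg 122.24 toolz [ 0.094  0.001 -0.996] F [ 12.5 -16.3 -11.7] g 0.268
[12.9, -17.2, -1.1]
[5.8, -20.6, -0.8]
[-2.5, -21.3, -0.1]
[-10.4, -18.7, 0.7]
[-16.8, -13.3, 1.4]
[-20.6, -5.9, 1.8]
[-21.2, 2.5, 2.0]
```

Call:
{"method": "step_arm", "body": {
  "steps": [
    [12.4,-16.5,-1.1,0],
    [5.8,-20.6,-0.8,0],
    [-2.5,-21.3,-0.1,0],
    [-10.4,-18.7,0.7,0],
    [-16.8,-13.3,1.4,0],
    [-20.6,-5.9,1.8,0],
    [-21.2,2.5,2,0]
  ]
}}

```text
time: 14.2
tool_pos: [0.53, -0.1448, 0.0975]
tool_rot: [0.051, 0.071, 0.996, 0.006]
contact_force: [-3.4, 4.5, 1.1]
gripper_width: 0.27
```

```bash
python3 -c "
from h import *
plan(17.5,4,.097)"
```

```text
t 14.2 pos [ 0.5251 -0.145   0.0975] rad mm 54.8 angle deg -84.09 toolz [ 0.102  0.004 -0.995] F [-3.4  4.5  1.1] g 0.27
[-15.3, 6.2, 2.1]
[-12.7, 10.8, 1.5]
[-8.8, 14.2, 1.2]
[-4.2, 16.2, 0.7]
```

Call:
{"method": "step_arm", "body": {
  "steps": [
    [-15.3,6.2,2.1,0],
    [-12.7,10.8,1.5,0],
    [-8.8,14.2,1.2,0]
  ]
}}

```text
time: 14.5
tool_pos: [0.5705, -0.1199, 0.0975]
tool_rot: [0.048, 0.072, 0.996, 0.005]
contact_force: [-3.8, 0.4, 0.6]
gripper_width: 0.26
```

```bash
python3 -c "
from h import *
plan(11,2,.097)"
```

```text
t 14.5 pos [ 0.5659 -0.12    0.0975] rad mm 55.0 angle deg -32.52 toolz [ 0.097  0.003 -0.995] F [-3.8  0.4  0.6] g 0.26
[-3.3, 10.0, 1.0]
[-1.4, 10.4, 0.3]
```

Call:
{"method": "step_arm", "body": {
  "steps": [
    [-3.3,10,1,0],
    [-1.4,9,0.3,0]
  ]
}}

```text
time: 14.7
tool_pos: [0.5782, -0.1009, 0.0975]
tool_rot: [0.048, 0.072, 0.996, 0.004]
contact_force: [-3.0, -1.9, -1.5]
gripper_width: 0.261
```

```bash
python3 -c "
from h import *
plan(2.5,1,.097)
im,d=save('side','s9');im2,d2=save('top','t9')
P=cloud('side',d)
np.set_printoptions(precision=4,suppress=True)
Q=P[180:320,260:400].reshape(-1,3);I=im[180:320,260:400].reshape(-1,3).max(1)
C=np.array([.5217,-.0921]);e=np.hypot(Q[:,0]-C[0]-.0543,Q[:,1]-C[1]+.0089)
for z0,z1 in((.118,.126),(.126,.134),(.134,.15)):
    k=Q[(e<.03)&(Q[:,2]>z0)&(Q[:,2]<z1)];print(z0,len(k),k.mean(0) if len(k) else '',np.ptp(k[:,:2],0) if len(k) else '')
a=cv2.resize(im[150:330,255:395],(467,600),interpolation=cv2.INTER_CUBIC);b=cv2.resize(im2[195:295,325:380],(330,600),interpolation=cv2.INTER_CUBIC)
cv2.imwrite('pics/c9.png',cv2.convertScaleAbs(np.hstack([a,b])[:,:,::-1],alpha=2))"
```

```text
t 14.7 pos [ 0.5736 -0.101   0.0975] rad mm 55.1 angle deg -10.93 toolz [ 0.096  0.002 -0.995] F [-3.  -1.9 -1.5] g 0.261
[0.1, 2.4, 0.5]
0.118 10 [ 0.5671 -0.1112  0.1206] [0.0035 0.0267]
0.126 22 [ 0.5664 -0.1019  0.1311] [0.0161 0.0395]
0.134 86 [ 0.5662 -0.1072  0.1424] [0.0176 0.0431]
```

View pics/c9.png

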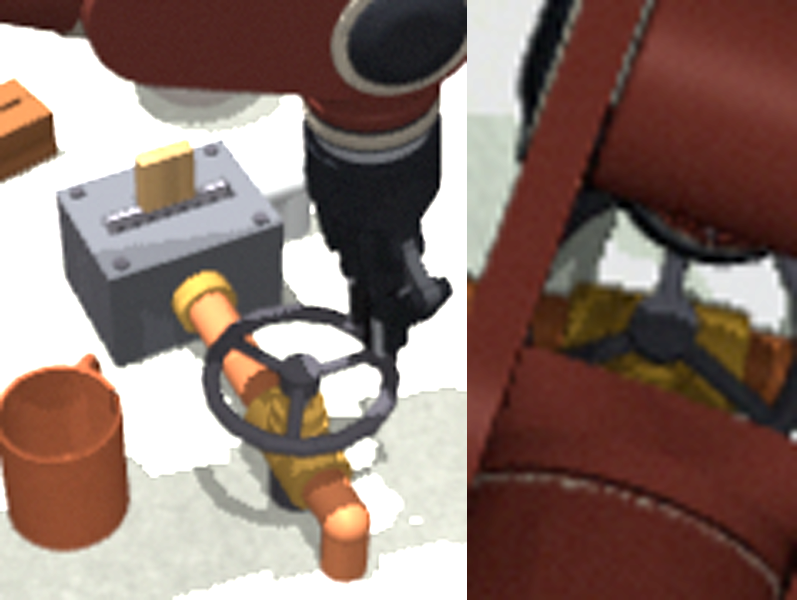

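The crank sits in the jaws at the far end of its spoke, and the strainer tab is still home. I'll cross-check the wheel angle from the spokes, before and now.

```bash
python3 - <<'E'
from h import *
C=np.array([.5217,-.0921])
for f in("side0","s9"):
    s=np.load(f+".npz");P=cloud("side",s["d"]);Q=P[170:340,255:400].reshape(-1,3)
    r=np.hypot(*(Q[:,:2]-C).T);a=np.degrees(np.arctan2(Q[:,1]-C[1],Q[:,0]-C[0]))
    k=(r>.018)&(r<.044)&(Q[:,2]>.098)&(Q[:,2]<.122);a=a[k]
    # sharpen: 3-fold phase
    from scipy.optimize import minimize_scalar
    ph=np.degrees(np.angle(np.exp(3j*np.radians(a)).mean()))/3
    h=np.histogram(a,np.arange(-180,181,10))[0]
    print(f,len(a),"phase mod120 %.1f"%ph);print(h)
    for c in(ph-120,ph,ph+120):
        d=(a-c+180)%360-180;d=d[abs(d)<25];print(" spoke %.1f median dev %.2f n %d"%(c,np.median(d) if len(d) else 0,len(d)))
E
```

```text
side0 150 phase mod120 28.0
[ 0  0  0  0  0  0  0  0 28 21  0  0  0  0  0  0  0  0  0  0 28 13  0  0
  0  0  0  0  0  0  0  5 41 14  0  0]
 spoke -92.0 median dev 1.43 n 49
 spoke 28.0 median dev -0.90 n 41
 spoke 148.0 median dev -0.51 n 60
s9 151 phase mod120 -11.2
[ 0  0  0  2 24 21  0  0  0  0  0  0  0  0  0  0 29 23  2  0  0  0  0  0
  0  0  0  4 31 15  0  0  0  0  0  0]
 spoke -131.2 median dev 0.54 n 47
 spoke -11.2 median dev 0.53 n 54
 spoke 108.8 median dev -0.68 n 50
```

Both checks agree: the wheel is about 1.9° short. I'll nudge it 1.9 mm.

Call:
{"method": "step_arm", "body": {
  "steps": [
    [0.1,2,0.4,0],
    [0,0,0.4,0]
  ]
}}

```text
time: 15.0
tool_pos: [0.5788, -0.0977, 0.0975]
tool_rot: [0.049, 0.071, 0.996, 0.005]
contact_force: [-0.7, 2.1, -0.2]
gripper_width: 0.263
```

```bash
python3 -c "
from h import *
plan(1,1,.097)
save('side','s10')
C=np.array([.5217,-.0921]);s=np.load('s10.npz');P=cloud('side',s['d']);Q=P[170:340,255:400].reshape(-1,3)
r=np.hypot(*(Q[:,:2]-C).T);a=np.arctan2(Q[:,1]-C[1],Q[:,0]-C[0]);k=(r>.018)&(r<.044)&(Q[:,2]>.098)&(Q[:,2]<.122)
print('spoke phase',np.degrees(np.angle(np.exp(3j*a[k]).mean()))/3)
from m import plate
print(state()['joint_vel'].round(3))"
```

```text
t 15.0 pos [ 0.5741 -0.0979  0.0975] rad mm 55.1 angle deg -7.69 toolz [ 0.099  0.003 -0.995] F [-0.7  2.1 -0.2] g 0.263
[0.2, 1.0, 0.5]
spoke phase -8.047402710329338
[-0.001  0.002 -0.002  0.001  0.002  0.001]
```

Call:
{"method": "step_arm", "body": {
  "steps": [
    [0,-1.6,0.4,0]
  ]
}}

```text
time: 15.15
tool_pos: [0.5786, -0.0993, 0.0975]
tool_rot: [0.049, 0.071, 0.996, 0.005]
contact_force: [-1.5, 1.7, 2.6]
gripper_width: 0.265
```

```bash
python3 -c "
from h import *
save('side','s11');plan(1,1,.097)
C=np.array([.5217,-.0921]);s=np.load('s11.npz');P=cloud('side',s['d']);Q=P[170:340,255:400].reshape(-1,3)
r=np.hypot(*(Q[:,:2]-C).T);a=np.arctan2(Q[:,1]-C[1],Q[:,0]-C[0]);k=(r>.018)&(r<.044)&(Q[:,2]>.098)&(Q[:,2]<.122)
print('spoke phase',np.degrees(np.angle(np.exp(3j*a[k]).mean()))/3)
k=P[100:260,250:350].reshape(-1,3);k=k[(np.hypot(k[:,0]-.556,k[:,1]-.1067)<.03)&(k[:,2]>.12)&(k[:,2]<.15)];print('tab top',np.percentile(k[:,2],[95,99]))
print(state()['joint_vel'].round(3))"
```

```text
t 15.2 pos [ 0.5738 -0.0998  0.0975] rad mm 55.1 angle deg -9.71 toolz [ 0.099  0.003 -0.995] F [-1.4  1.2  2.1] g 0.263
[0.1, 1.0, 0.5]
spoke phase -9.549204914539134
tab top [0.13927205 0.14109805]
[-0.001 -0.001 -0.002 -0.003  0.001  0.007]
```

The angle is within about 0.7° of two full turns on the arm reading and 0.3° on the spokes. It is still and gripped, so I'll hand the job in.

```bash
python3 -c "
from h import *
print(job_done());s=state();print(s['time'],s['tool_pos'].round(4),s['gripper_width'])"
```

```text
the job is handed in; nothing more can be done
None
the job is handed in; nothing more can be done
```

The job is handed in at about 15 s of the 72 s allowed. The strainer plate is in the trap's slot, and the valve was closed and backed off two turns, with the gripper still holding the crank.

**Plate:** It reached the slot floor at the expected height, with 25 N pushing back. The tab top reads about 139–141 mm where 137 mm means fully home. That is 2–4 mm high, and it read the same right after release; the height readings run about 1 mm high generally. Only the plate's top rim shows in the picture.

**Valve:** Turned clockwise, the wheel stopped at about -9.0° on the arm reading, close to the -9.3° expected from the box, with about 12–14 N against it. After two turns anticlockwise, the last check put the crank at -9.7° by the arm and -9.5° by the wheel's spokes. That is within about 0.7° of two full turns. The turns themselves were counted from the arm's positions. The grip was closed on the crank, with low forces and the arm nearly still.

**What went wrong or disagreed:**
- The first grasp closed on nothing. The reported tool height sits about 29 mm below the real fingertips, so I corrected for that from the pictures.
- The tool's tilt crept to about 5.7° during the turning. I corrected the crank angles for it.
- My first nudge to finish the angle overshot by about 1.3°, and I moved it back.
- The side and top cameras disagreed by 2–4 mm throughout.
- I did not measure the bystander objects again at the end. I saw nothing disturbed in the pictures, and the arm felt no unexpected contact.

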